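Hold a laptop cooler level over its mainboard

ROBOT

A 7-joint arm with a two-finger parallel gripper is mounted at the origin on a cart in front of the work surface, level with it; the furniture and walls round the work are solid. World frame = base frame: x ahead of the robot, y to its left, z up, the work surface at z = 0. Lengths are in m, angles in rad, forces in N, time in s.
With the tool pointing down it reaches from about 0.425 to 0.875 m from the base axis. Payload 4.7 kg.
Tool frame: the origin (TCP) lies between the finger pads; the fingertips stand 14 mm ahead of it and the grasp point (between the pads) lies 5 mm behind it; z points along the fingers, y is the line along which they close (so a half turn about z gives the same grasp; the last joint's range is limited). The gripper opens to 87 mm and grips with 3 to 60 N. Pads are 19 mm wide; open, the fingers measure 117 mm over their backs; the gripper's body (75 mm by 190 mm) begins 51 mm behind the grasp point.
Start: joints at [-1.22, 0.321, -0.07, 1.45, 0.023, 1.371, -0.057], TCP at [0.215, 0.613, 0.237] pointing down, gripper open.
Joint ranges: [-2.86, 2.86], [-0.3, 2.09], [-1.38, 1.24], [0.06, 2.45], [-1.56, 4.7], [0.09, 2.05], [-2.69, 2.69]. Speed limits (rad/s): [2.57, 2.57, 3.14, 3.14, 3.14, 3.14, 3.14].

INTERFACE

Orientations are given as a rotation vector (axis times angle).
In Python, from bench import ctrl gives the robot as it stands.
- The arm moves only by the tool step_arm, never from a script. Its argument "commands" is a list of rows, each an object with "travel": the shift along the tool's x, y, z in m, a list of three; "turn": the turn, a rotation vector about the tool's x, y, z in degrees, a list of three. A call has 1 to 5 rows; each row is the pose to reach, as a shift and turn from the pose commanded when the call began, along the tool's axes at that moment; what a row does not reach only later rows make up. A row lasts 1/10 s, in which the tool goes at most 50 mm and 8.59 degrees, less where a joint would pass 70% of its speed; a pose out of reach is approached as far as the arm can. A call with a gripper value outside its range is refused whole. "gripper" is the opening, from 0 (shut) to 1 (fully open), set as the call begins (left out, the last holds). The fingers move at their own pace and stop on an object; "force" is the grip in N (left out, the last holds). Time passes only in rows, so rows that repeat a pose let the fingers close. It gives the time, the measured TCP pose, the force, the opening and the grip force at its end, in the units of the state.
- ctrl.get_state(): the state, without advancing time (a new reading comes with each control period).
- ctrl.get_image(name): name is "scene" or "top"; returns the picture (480x640x3 uint8, red, green, blue); there is no depth.
- ctrl.camera_model(name): a dict with "fx", "fy", "cx", "cy" (pixels), "R" (3x3) and "t" (3): a world point X has camera coordinates R X + t. Camera axes: x right, y down, z forward; pixel columns grow to the right and rows downward; lengths in m; the calibration is good to about 2 mm. A picture is of the moment at which its call begins. camera_model takes no time and is no camera call.
- ctrl.close_job(): hands the job in; it is judged then, once.
The state is a dict: "time": time; "joint_positions": joint angles; "qd": joint speeds; "joint_torque": joint torques, N m; "position": TCP position; "tool_rot": TCP orientation; "ft_force": force on the tool from outside, world axes, zero at the start; "torque": the same for the moment, N m; "grip_width": opening from 0.0 (shut) to 1.0 (fully open); "grip_force": force on a finger pad.
Only numpy, scipy, OpenCV 4.12 (cv2) and the standard library are available. Lean on these libraries where they do the work, as an engineer would, in place of code of your own. Each camera call takes 0.05 s, during which the arm holds its last target. There are 200 camera calls.

TASK

First swing the inspection camera gently to the left by its handle until its lens is at least 15 cm from the processor. Then take the laptop cooler across its two heat pipes at its balance point, lift it level and carry it over the clamped mainboard: copper plate straight above the processor, fan out past the board's right-hand edge, about 4 cm of air under the plate so that I can peel the film off its underside. Finish while still holding it there, level and still; neither it nor the gripper may touch the board, and everything else on the desk stays where it is.

Things in the scene. Friction and masses are not known exactly. Their poses are not given: they have to be found in the camera images.
- cooler: loose laptop cooler, flat on the desk at the right, 0.34 kg: copper plate 56x56x6 mm with corner bosses, two straight copper pipes side by side (19 mm wide together, 6 to 14 mm above the underside, bare for 90 mm), 76 mm wide fins, black fan 80x80x18 mm. Origin: balance point, at underside level, on the pipes' middle line, 64 mm from the plate's centre (24 mm past its bosses). +x from plate to fan
- cold_plate (a point): centre of the underside of the cooler's copper plate (the heavy end), 64 mm from the balance point along the cooler's -x
- fan (a point): centre of the underside of the cooler's fan, 142 mm from the balance point along the cooler's +x, 206 mm from the plate's centre; the cooler is some 290 mm long overall
- board_jig: fixed: laptop mainboard 165x102 mm clamped between two aluminium rails on a steel base 186x124 mm, nowhere higher than 28 mm. Origin under the processor's centre, on the desk; +x points along the board to its right-hand edge as the robot sees it (115 mm away), past which the fan belongs. The cooler, held right, has its +x along this +x
- processor (a point): centre of the processor's bright top, 22 mm above the desk, amid four brass standoffs 62 mm apart; axes as board_jig
- fan_place (a point): the point 206 mm from the processor along board_jig's +x, 22 mm above the desk: the fan's centre belongs above it
- camera_stand: fixed stand of the inspection camera behind the board: foot 72 x 90 mm, upright column of 16 mm diameter, 258 mm high. Origin on the desk at the column's axis, which is the arm's hinge; at arm value 0 the arm points along its -x, towards the robot
- camera_arm (a joint): swing of the camera's level arm about the column, in rad: 0 straight along camera_stand's -x, growing as the camera goes to the robot's left (clockwise from above), from -0.5 to 1.7; starts near 0 with the camera over the board. Stays where it is left; friction about 0.25 N m
- camera_lens (a point): centre of the camera's lower face, 131 mm above the desk, 170 mm from the column's axis; the camera is an upright cylinder 35 mm across (light ring at its lower end 50 mm), top at 247 mm
- camera_handle (a point): middle of the camera's handle: a level rubber rod, 14 mm diameter, 56 mm long, that points on outwards from the camera in line with the arm, 226 mm above the desk, 228 mm from the column's axis; free above and on both sides
- spudger: black plastic spudger 150 x 11 x 6 mm, lying in front of the board; leave it
- tweezers: steel tweezers 130 x 14 x 10 mm, lying near the desk's front edge; leave them
- flux_syringe: syringe 136 x 36 x 18 mm, lying left of the board; leave it
- screw_dish: round steel dish with screws, 82 mm across, 16 mm high, behind and right of the board; leave it
- eyeglass: black eyeglass, a cup 39 mm across, 26 mm high, at the back on the right; leave it
- dropper_bottle: white dropper bottle 34 x 37 x 87 mm, at the back on the right; leave it

How it is judged:
By the outcome, as a careful person would: the job done as asked, in the order asked, and still so for the second after the job is handed in, while the arm keeps its last pose, push and grip.
It also fails if it takes over 66 s, if anything falls off the work surface, if the arm or the gripper's body presses on something with over 40 N, if the wrist force passes 120 N, or if a joint passes its speed limit or range.

## Working session

There is one attempt and no reset: what is moved stays moved. The work goes in short steps, Python scripts to look and compute and a tool call to move; the robot and the scene stay as the last step left them, time stands still between calls to the robot, and variables do not carry over. Pictures are saved under pics/ and viewed, at most 10 in all, crops included, and the job is handed in when it is done.

Besides the shell and the picture viewer there is one more tool, called after "Call:" as name(argument=value, ...), one argument or row to a line, values as JSON. step_arm: Moves the arm, as the interface text tells. Its arguments: {"type":"object","properties":{"commands":{"type":"array"},"gripper":{"type":"number"},"force":{"type":"number"}},"required":["commands"]}

```bash
mkdir -p pics; ls; python3 - <<'E'
from bench import ctrl
import cv2
for n in("scene","top"):
    cv2.imwrite(f"pics/{n}0.png",ctrl.get_image(n)[:,:,::-1]); print({k:(v if not hasattr(v,'round') else v) for k,v in ctrl.camera_model(n).items()})
s=ctrl.get_state();print(s)
E
```

```text
pics
{'fx': 624.6528926084451, 'fy': 624.6528926084451, 'cx': 319.86480418486383, 'cy': 237.29013055377436, 'R': array([[ 0.46474227, -0.88527004,  0.01765172],
       [-0.59038649, -0.32467056, -0.73894034],
       [ 0.65989274,  0.33299547, -0.6735396 ]]), 't': array([-0.32417245,  0.39063059,  1.29868539])}
{'fx': 441.69580697547354, 'fy': 441.69580697547354, 'cx': 312.05148582736433, 'cy': 242.2311407346892, 'R': array([[ 0.01858717, -0.9996654 ,  0.0179892 ],
       [-0.99263771, -0.02060434, -0.11935591],
       [ 0.11968663, -0.01563827, -0.99268855]]), 't': array([-0.13114007,  0.51960433,  1.29721212])}
{'time': 0.1, 'joint_positions': array([-1.21990856,  0.32175929, -0.07009902,  1.45153281,  0.02260209,
        1.37080876, -0.05689848]), 'qd': array([-3.40428557e-04, -1.62657555e-03, -3.68454118e-04, -1.57349760e-03,
        9.69662027e-05, -1.68609155e-03, -1.47791312e-03]), 'joint_torque': array([-2.78187972e-04, -4.92575920e+01, -4.06006370e-01, -3.13397706e+01,
       -6.42354065e-02,  3.95157421e-02,  6.37505195e-05]), 'position': array([0.21467977, 0.61303049, 0.23557435]), 'tool_rot': array([-5.26428304e-01, -3.09696937e+00,  2.68511419e-03]), 'ft_force': array([1.25029208, 0.31738715, 0.49181678]), 'torque': array([0.02403961, 0.02845499, 0.05356501]), 'grip_force': 0.0, 'grip_width': 0.99979264403631}
```

View pics/scene0.png

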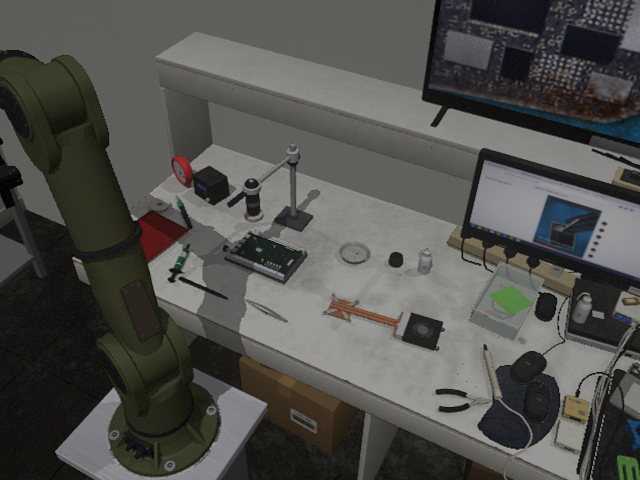

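View pics/top0.png

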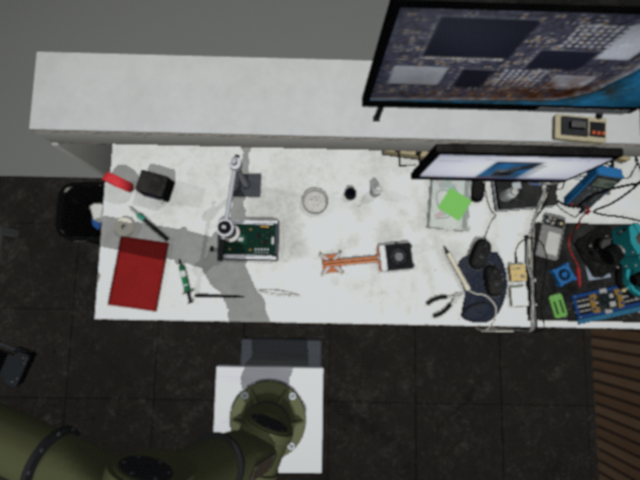

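```bash
python3 - <<'E'
import cv2
a=cv2.imread("pics/top0.png");b=cv2.imread("pics/scene0.png")
cv2.imwrite("pics/topc.png",cv2.resize(a[140:310,200:425],(788,595),interpolation=cv2.INTER_CUBIC))
cv2.imwrite("pics/scc.png",cv2.resize(b[140:360,170:455],(770,594),interpolation=cv2.INTER_CUBIC))
E
```

```text
(no output)
```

View pics/topc.png

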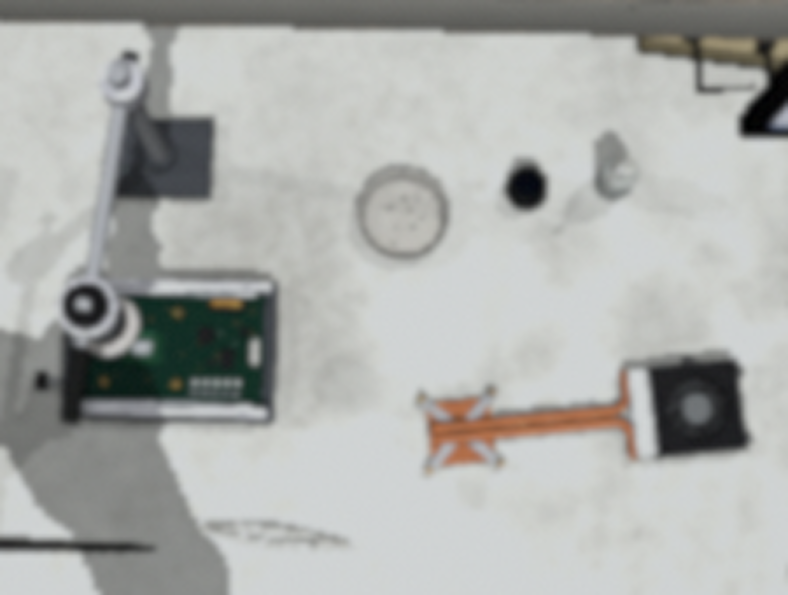

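View pics/scc.png

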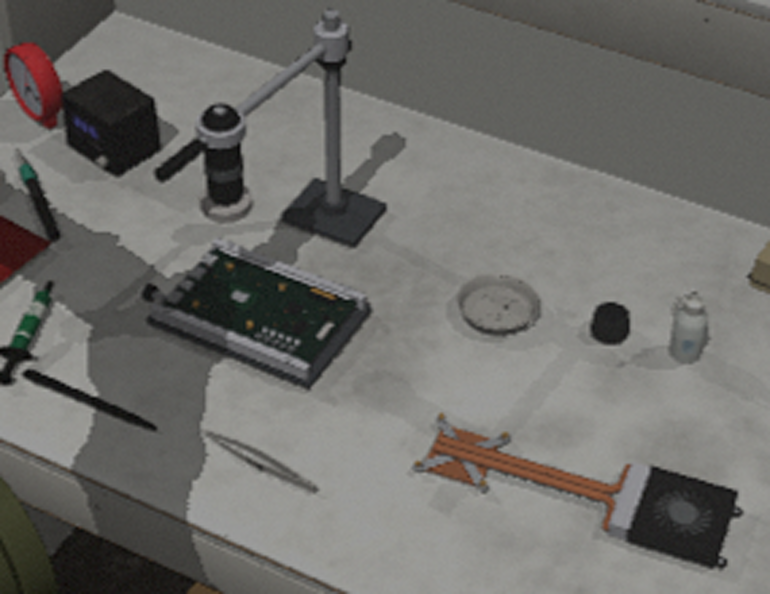

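```bash
cat > h.py <<'E'
import numpy as np
from bench import ctrl
M={n:ctrl.camera_model(n) for n in("scene","top")}
def ray(n,uv,z):
    m=M[n];R=np.array(m["R"]);c=-R.T@np.array(m["t"])
    d=R.T@np.array([(uv[0]-m["cx"])/m["fx"],(uv[1]-m["cy"])/m["fy"],1]);return c+d*(z-c[2])/d[2]
def pix(n,X):
    m=M[n];p=np.array(m["R"])@np.array(X)+m["t"];return m["fx"]*p[0]/p[2]+m["cx"],m["fy"]*p[1]/p[2]+m["cy"]
T=lambda u,v,z:ray("top",(200+u/3.5,140+v/3.5),z)[:2].round(4)
S=lambda u,v,z:ray("scene",(170+u/2.7,140+v/2.7),z)[:2].round(4)
E
python3 - <<'E'
from h import *
print("proc",T(143,347,.022),S(240,296,.022))
print("standT",[T(*p,.02) for p in[(177,313),(175,384),(104,382)]])
print("standS",[S(*p,.02) for p in[(231,265),(282,287),(249,323),(195,303)]])
print("bossT",[T(*p,.01) for p in[(421,397),(490,392),(500,463),(429,469)]])
print("bossS",[S(*p,.01) for p in[(441,418),(506,438),(485,487),(419,467)]])
print("fan",T(698,408,.018),S(685,512,.018))
print("fancorT",[T(*p,.018) for p in[(653,366),(738,361),(745,446),(657,456)]])
print("fancorS",[S(*p,.018) for p in[(651,468),(737,490),(717,565),(630,538)]])
print("pipes at fin",T(625,413,.01),S(612,491,.014))
print("coltop",T(124,75,.258),S(331,25,.258),"colbase",S(334,208,.01))
print("camtop",T(83,304,.247),S(221,117,.247),"ring",S(226,206,.131),T(112,328,.131))
print("handle end",S(161,172,.226),T(74,418,.226))
print("jig base corners S",S(307,384,0),S(369,313,.01),"T",T(270,420,.02),T(275,277,.02),T(65,418,.02))
E
```

```text
proc [0.5283 0.0946] [0.5267 0.0941]
standT [array([0.5589, 0.0666]), array([0.4969, 0.0661]), array([0.4974, 0.1273])]
standS [array([0.5627, 0.1272]), array([0.5596, 0.0657]), array([0.5003, 0.0676]), array([0.4987, 0.1287])]
bossT [array([ 0.4909, -0.147 ]), array([ 0.4965, -0.2072]), array([ 0.4347, -0.2166]), array([ 0.4283, -0.155 ])]
bossS [array([ 0.4869, -0.1485]), array([ 0.4934, -0.212 ]), array([ 0.4316, -0.2203]), array([ 0.4242, -0.1579])]
fan [ 0.4854 -0.3877] [ 0.4835 -0.3892]
fancorT [array([ 0.5213, -0.3485]), array([ 0.5273, -0.4229]), array([ 0.4532, -0.4284]), array([ 0.443 , -0.3519])]
fancorS [array([ 0.5165, -0.3443]), array([ 0.5292, -0.4209]), array([ 0.4422, -0.4337]), array([ 0.4338, -0.3575])]
pipes at fin [ 0.4805 -0.3254] [ 0.4783 -0.3228]
coltop [0.6978 0.0814] [0.6793 0.0744] colbase [0.6999 0.0857]
camtop [0.5306 0.106 ] [0.5197 0.097 ] ring [0.5304 0.1058] [0.5294 0.1038]
handle end [0.4498 0.1163] [0.4498 0.1129]
jig base corners S [ 0.473  -0.0128] [ 0.5776 -0.023 ] T [ 0.4674 -0.0167] [ 0.5924 -0.0176] [0.4656 0.1595]
```

```bash
cat >> h.py <<'E'
from scipy.spatial.transform import Rotation as Ro
def go(p,yaw,label=""):
    "travel (mm) / turn (deg) to TCP p, tool down, tool y at world angle yaw deg"
    s=ctrl.get_state();R=Ro.from_rotvec(s["tool_rot"]);y=np.radians(yaw)
    Y=np.array([np.cos(y),np.sin(y),0]);Z=np.array([0,0,-1.]);G=Ro.from_matrix(np.c_[np.cross(Y,Z),Y,Z])
    print(label,"t",s["time"],"pos",s["position"].round(4),"travel",R.inv().apply(np.array(p)-s["position"]).round(4),"turn",(R.inv()*G).as_rotvec(True).round(2),"F",s["ft_force"].round(1),"g",round(s["grip_width"],3),s["grip_force"])
E
python3 - <<'E'
from h import *
go([.473,.1126,.34],82.5)
print("box near corner bottom", ray("scene",(170+120/2.7,140+173/2.7),0), "top of it", ray("scene",(170+105/2.7,140+75/2.7),.08))
# rail lines / copper segmentation
import cv2
for n in("top","scene"):
    im=cv2.imread(f"pics/{n}0.png");hsv=cv2.cvtColor(im,cv2.COLOR_BGR2HSV)
    u0,u1,v0,v1=(310,385,240,280) if n=="top" else(310,405,285,345)
    m=np.zeros(im.shape[:2],bool);m[v0:v1,u0:u1]=True
    c=m&(hsv[...,1]>110)&(hsv[...,0]<15);v,u=np.nonzero(c)
    P=np.array([ray(n,q,.012)[:2] for q in zip(u,v)])
    # pipe part
    e=np.array([.106,-.9943]);s=(P-[.461,-.183])@e
    k=(s>.045)&(s<.125);w=P[k];f=np.polyfit(w[:,1],w[:,0],1)
    print(n,"pipe x at y=-.247",np.polyval(f,-.247),"slope deg",np.degrees(np.arctan(-f[0])),"plate end",s.min(),np.percentile(s,1),"s max",s.max(),k.sum())
    g=(hsv[...,2]<70);m2=np.zeros_like(g);a=(375,420,235,280) if n=="top" else(390,450,300,355);m2[a[2]:a[3],a[0]:a[1]]=True
    cs,_=cv2.findContours((g&m2).astype(np.uint8),cv2.RETR_EXTERNAL,cv2.CHAIN_APPROX_NONE);cc=max(cs,key=cv2.contourArea)[:,0]
    Q=np.array([ray(n,q,.016)[:2] for q in cc],np.float32);print("fan rect",cv2.minAreaRect(Q*1000))
E
```

```text
t 0.1 pos [0.2147 0.613  0.2356] travel [-0.4092 -0.3871 -0.1037] turn [ -0.1   -0.   -11.79] F [1.3 0.3 0.5] g 1.0 0.0
box near corner bottom [0.64866423 0.32410202 0.        ] top of it [0.70238258 0.37181883 0.08      ]
top pipe x at y=-.247 0.47127557881610793 slope deg 6.3134189896652115 plate end -0.02709241030595858 -0.025096351631812737 s max 0.14334643686531812 124
fan rect ((489.21881103515625, -386.4560546875), (77.69428253173828, 73.24749755859375), 6.804542064666748)
scene pipe x at y=-.247 0.46791328117305997 slope deg 6.093699631591896 plate end -0.025630572276956406 -0.02442720784190698 s max 0.14607417168931794 203
fan rect ((480.5553894042969, -390.33526611328125), (91.79926300048828, 87.2923583984375), 6.562667369842529)
```

Call:
step_arm(
  commands=[
    {"travel": [0, 0, -0.05], "turn": [0, 0, 0]},
    {"travel": [0, 0, -0.1], "turn": [0, 0, 0]},
    {"travel": [-0.035, -0.032, -0.104], "turn": [0, 0, 0]},
    {"travel": [-0.07, -0.065, -0.104], "turn": [0, 0, 0]},
    {"travel": [-0.105, -0.098, -0.104], "turn": [0, 0, 0]},
  ],
  gripper=0.5,
)

```text
time: 0.6
position: [0.2821, 0.4849, 0.3405]
tool_rot: [0.525, 3.097, 0.0]
ft_force: [0.7, 0.5, -0.1]
grip_width: 0.629
grip_force: 0.0
```

Call:
step_arm(
  commands=[
    {"travel": [-0.035, -0.033, 0], "turn": [0, 0, 0]},
    {"travel": [-0.07, -0.066, 0], "turn": [0, 0, 0]},
    {"travel": [-0.105, -0.1, 0], "turn": [0, 0, 0]},
    {"travel": [-0.14, -0.133, 0], "turn": [0, 0, 0]},
    {"travel": [-0.17, -0.16, 0], "turn": [0, 0, 0]},
  ],
)

```text
time: 1.1
position: [0.39, 0.2762, 0.3404]
tool_rot: [0.529, 3.097, -0.0]
ft_force: [0.2, -0.0, 0.2]
grip_width: 0.502
grip_force: 0.0
```

Call:
step_arm(
  commands=[
    {"travel": [-0.034, -0.032, 0], "turn": [0, 0, -3]},
    {"travel": [-0.068, -0.065, 0], "turn": [0, 0, -6]},
    {"travel": [-0.1, -0.097, 0], "turn": [0, 0, -9]},
    {"travel": [-0.125, -0.12, 0], "turn": [0, 0, -11.8]},
    {"travel": [-0.134, -0.129, 0], "turn": [0, 0, -11.8]},
  ],
)

```text
time: 1.6
position: [0.4741, 0.1088, 0.3405]
tool_rot: [0.214, 3.134, -0.001]
ft_force: [-0.2, 0.2, 0.2]
grip_width: 0.501
grip_force: 0.0
```

Call:
step_arm(
  commands=[
    {"travel": [0, 0, 0], "turn": [0, 0, 0]},
    {"travel": [0, 0, 0], "turn": [0, 0, 0]},
  ],
)

```text
time: 1.8
position: [0.4723, 0.1147, 0.3403]
tool_rot: [-0.203, -3.134, -0.001]
ft_force: [0.0, 0.2, -0.4]
grip_width: 0.501
grip_force: 0.0
```

```bash
python3 - <<'E'
from h import *
import cv2
go([.473,.1126,.221],82.5)
a=ctrl.get_image("scene")[:,:,::-1];b=ctrl.get_image("top")[:,:,::-1]
cv2.imwrite("pics/s1.png",a);cv2.imwrite("pics/t1.png",b)
x=cv2.resize(a[100:300,150:350],(400,400),interpolation=cv2.INTER_CUBIC);y=cv2.resize(b[130:330,180:380],(400,400),interpolation=cv2.INTER_CUBIC)
cv2.imwrite("pics/c1.png",np.hstack([x,y]))
E
```

```text
t 1.8 pos [0.4723 0.1147 0.3403] travel [-0.0011 -0.0021  0.1193] turn [ 0.03 -0.05  0.08] F [ 0.   0.2 -0.4] g 0.501 0.0
```

View pics/c1.png

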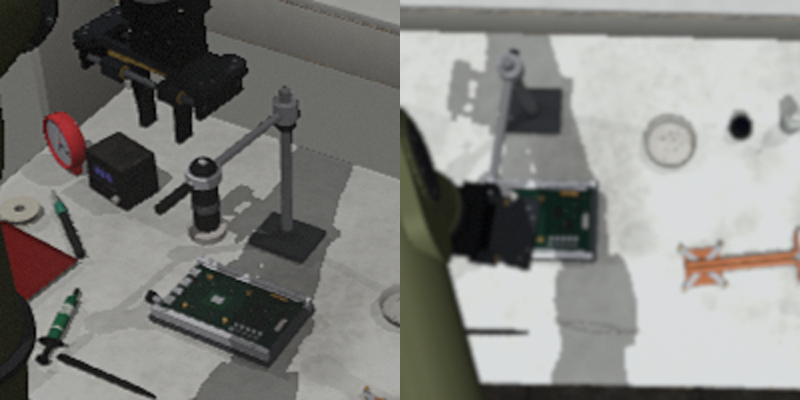

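Call:
step_arm(
  commands=[
    {"travel": [-0.001, -0.002, 0.03], "turn": [0, 0, 0]},
    {"travel": [-0.001, -0.002, 0.06], "turn": [0, 0, 0]},
    {"travel": [-0.001, -0.002, 0.09], "turn": [0, 0, 0]},
    {"travel": [-0.001, -0.002, 0.119], "turn": [0, 0, 0]},
    {"travel": [-0.001, -0.002, 0.119], "turn": [0, 0, 0]},
  ],
)

```text
time: 2.4
position: [0.4706, 0.1119, 0.2178]
tool_rot: [-0.201, -3.128, 0.005]
ft_force: [1.4, -0.1, -0.5]
grip_width: 0.499
grip_force: 0.0
```

Call:
step_arm(
  commands=[
    {"travel": [0, 0, 0], "turn": [0, 0, 0]},
    {"travel": [0, 0, 0], "turn": [0, 0, 0]},
  ],
  gripper=0.26,
  force=5,
)

```text
time: 2.6
position: [0.4746, 0.1119, 0.2234]
tool_rot: [0.203, 3.132, 0.002]
ft_force: [0.1, -1.1, 0.9]
grip_width: 0.395
grip_force: 0.0
```

```bash
python3 - <<'E'
from h import *
c=np.array([.699,.083])
for a in np.radians([7.5,15,25,35,45,55,65,70]):
    p=c+.228*np.array([-np.cos(a),np.sin(a)]);go([*p,.221],90-np.degrees(a),round(np.degrees(a)))
E
```

```text
7 t 2.6 pos [0.4746 0.1119 0.2234] travel [0.0017 0.0006 0.0024] turn [0.09 0.14 0.07] F [ 0.1 -1.1  0.9] g 0.395 0.0
15 t 2.6 pos [0.4746 0.1119 0.2234] travel [-0.0002  0.0304  0.0025] turn [0.1  0.14 7.57] F [ 0.1 -1.1  0.9] g 0.395 0.0
25 t 2.6 pos [0.4746 0.1119 0.2234] travel [-0.0089  0.0691  0.0025] turn [ 0.11  0.13 17.57] F [ 0.1 -1.1  0.9] g 0.395 0.0
35 t 2.6 pos [0.4746 0.1119 0.2234] travel [-0.0241  0.1058  0.0026] turn [ 0.12  0.12 27.57] F [ 0.1 -1.1  0.9] g 0.395 0.0
45 t 2.6 pos [0.4746 0.1119 0.2234] travel [-0.0455  0.1393  0.0027] turn [ 0.13  0.11 37.57] F [ 0.1 -1.1  0.9] g 0.395 0.0
55 t 2.6 pos [0.4746 0.1119 0.2234] travel [-0.0724  0.1686  0.0029] turn [ 0.14  0.1  47.57] F [ 0.1 -1.1  0.9] g 0.395 0.0
65 t 2.6 pos [0.4746 0.1119 0.2234] travel [-0.104   0.1928  0.003 ] turn [ 0.15  0.09 57.57] F [ 0.1 -1.1  0.9] g 0.395 0.0
70 t 2.6 pos [0.4746 0.1119 0.2234] travel [-0.1212  0.2027  0.003 ] turn [ 0.16  0.08 62.57] F [ 0.1 -1.1  0.9] g 0.395 0.0
```

Call:
step_arm(
  commands=[
    {"travel": [0, 0.002, 0.002], "turn": [0, 0, 0.5]},
    {"travel": [0, 0.006, 0.002], "turn": [0, 0, 1.5]},
    {"travel": [-0.0003, 0.012, 0.002], "turn": [0, 0, 3]},
    {"travel": [-0.0007, 0.018, 0.002], "turn": [0, 0, 4.5]},
    {"travel": [-0.0012, 0.0238, 0.002], "turn": [0, 0, 6]},
  ],
)

```text
time: 3.1
position: [0.4781, 0.1345, 0.2201]
tool_rot: [0.372, 3.119, -0.0]
ft_force: [-0.8, -0.7, 0.9]
grip_width: 0.265
grip_force: 0.7
```

Call:
step_arm(
  commands=[
    {"travel": [-0.0001, 0.008, 0], "turn": [0, 0, 2]},
    {"travel": [-0.0006, 0.0159, 0], "turn": [0, 0, 4]},
    {"travel": [-0.0012, 0.0238, 0], "turn": [0, 0, 6]},
    {"travel": [-0.0022, 0.0317, 0], "turn": [0, 0, 8]},
    {"travel": [-0.0035, 0.0396, 0], "turn": [0, 0, 10]},
  ],
)

```text
time: 3.6
position: [0.4903, 0.1724, 0.2198]
tool_rot: [-0.643, -3.074, 0.001]
ft_force: [-0.9, -0.8, 0.2]
grip_width: 0.263
grip_force: 0.8
```

```bash
python3 - <<'E'
from h import *
c=np.array([.699,.083])
a=np.radians(23.5);p=c+.228*np.array([-np.cos(a),np.sin(a)]);go([*p,.221],90-np.degrees(a))
import cv2
b=ctrl.get_image("scene")[:,:,::-1]
cv2.imwrite("pics/c2.png",cv2.resize(b[100:300,150:350],(500,500),interpolation=cv2.INTER_CUBIC))
E
```

```text
t 3.6 pos [0.4903 0.1724 0.2198] travel [ 0.001   0.0012 -0.0012] turn [-0.04 -0.04 -0.12] F [-0.9 -0.8  0.2] g 0.263 0.7792987476568669
```

View pics/c2.png

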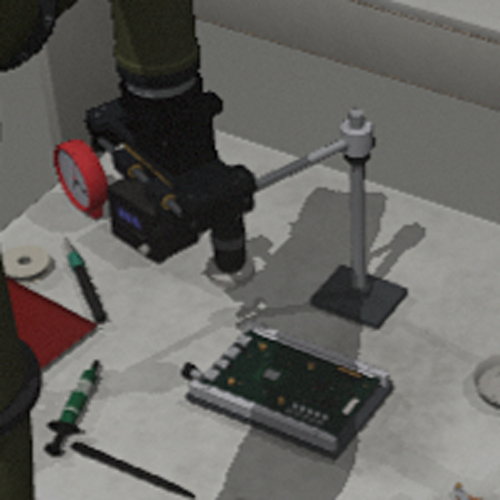

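Call:
step_arm(
  commands=[
    {"travel": [-0.0001, 0.008, 0], "turn": [0, 0, 2]},
    {"travel": [-0.0006, 0.0159, 0], "turn": [0, 0, 4]},
    {"travel": [-0.0012, 0.0238, 0], "turn": [0, 0, 6]},
    {"travel": [-0.0022, 0.0317, 0], "turn": [0, 0, 8]},
    {"travel": [-0.0035, 0.0396, 0], "turn": [0, 0, 10]},
  ],
)

```text
time: 4.15
position: [0.5092, 0.2072, 0.2197]
tool_rot: [-0.907, -3.007, 0.001]
ft_force: [-1.0, -0.6, 0.4]
grip_width: 0.259
grip_force: 0.8
```

Call:
step_arm(
  commands=[
    {"travel": [-0.0001, 0.008, 0], "turn": [0, 0, 2]},
    {"travel": [-0.0006, 0.0159, 0], "turn": [0, 0, 4]},
    {"travel": [-0.0012, 0.0238, 0], "turn": [0, 0, 6]},
    {"travel": [-0.0022, 0.0317, 0], "turn": [0, 0, 8]},
    {"travel": [-0.0035, 0.0396, 0], "turn": [0, 0, 10]},
  ],
)

```text
time: 4.65
position: [0.5339, 0.2386, 0.2196]
tool_rot: [-1.165, -2.916, 0.001]
ft_force: [-1.7, -0.8, -0.8]
grip_width: 0.259
grip_force: 0.8
```

Call:
step_arm(
  commands=[
    {"travel": [-0.0001, 0.008, 0], "turn": [0, 0, 2]},
    {"travel": [-0.0006, 0.0159, 0], "turn": [0, 0, 4]},
    {"travel": [-0.0012, 0.0238, 0], "turn": [0, 0, 6]},
    {"travel": [-0.0022, 0.0317, 0], "turn": [0, 0, 8]},
    {"travel": [-0.0035, 0.0396, 0], "turn": [0, 0, 10]},
  ],
)

```text
time: 5.15
position: [0.5636, 0.2652, 0.2196]
tool_rot: [-1.414, -2.804, 0.001]
ft_force: [-2.2, 0.1, 0.6]
grip_width: 0.257
grip_force: 0.8
```

```bash
python3 - <<'E'
from h import *
c=np.array([.699,.083])
for a in np.radians([53.5,68]):
    p=c+.228*np.array([-np.cos(a),np.sin(a)]);go([*p,.221],90-np.degrees(a))
E
```

```text
t 5.15 pos [0.5636 0.2652 0.2196] travel [ 0.001   0.0005 -0.0014] turn [-0.06 -0.06 -0.03] F [-2.2  0.1  0.6] g 0.257 0.7937372359447181
 t 5.15 pos [0.5636 0.2652 0.2196] travel [-0.0062  0.0576 -0.0015] turn [-0.07 -0.05 14.47] F [-2.2  0.1  0.6] g 0.257 0.7937372359447181
```

Call:
step_arm(
  commands=[
    {"travel": [0.0005, 0.008, 0], "turn": [0, 0, 2]},
    {"travel": [0, 0.0159, 0], "turn": [0, 0, 4]},
    {"travel": [-0.0008, 0.0238, 0], "turn": [0, 0, 6]},
    {"travel": [-0.002, 0.0317, 0], "turn": [0, 0, 8]},
    {"travel": [-0.003, 0.0396, 0], "turn": [0, 0, 10]},
  ],
)

```text
time: 5.65
position: [0.5973, 0.2864, 0.2196]
tool_rot: [-1.653, -2.67, 0.001]
ft_force: [-1.6, 0.2, 0.0]
grip_width: 0.26
grip_force: 0.8
```

Call:
step_arm(
  commands=[
    {"travel": [0, 0.007, 0], "turn": [0, 0, 1.8]},
    {"travel": [-0.0005, 0.013, 0], "turn": [0, 0, 3.3]},
    {"travel": [-0.001, 0.017, 0], "turn": [0, 0, 4.3]},
    {"travel": [-0.001, 0.018, 0], "turn": [0, 0, 4.5]},
    {"travel": [-0.001, 0.018, 0], "turn": [0, 0, 4.5]},
  ],
)

```text
time: 6.15
position: [0.6148, 0.2925, 0.2196]
tool_rot: [1.756, 2.604, 0.0]
ft_force: [0.2, 0.7, -0.4]
grip_width: 0.263
grip_force: 0.0
```

Call:
step_arm(
  commands=[
    {"travel": [0, 0, 0], "turn": [0, 0, 0]},
    {"travel": [0, 0, 0], "turn": [0, 0, 0]},
    {"travel": [0, 0, 0], "turn": [0, 0, 0]},
  ],
  gripper=0.5,
)

```text
time: 6.45
position: [0.6145, 0.2925, 0.2198]
tool_rot: [1.757, 2.604, 0.001]
ft_force: [-0.1, -0.1, 1.4]
grip_width: 0.441
grip_force: 0.0
```

Call:
step_arm(
  commands=[
    {"travel": [0, 0, -0.02], "turn": [0, 0, 0]},
    {"travel": [0, 0, -0.04], "turn": [0, 0, 0]},
    {"travel": [0, 0, -0.07], "turn": [0, 0, 0]},
    {"travel": [0, 0, -0.1], "turn": [0, 0, 0]},
    {"travel": [0, 0, -0.12], "turn": [0, 0, 0]},
  ],
)

```text
time: 6.95
position: [0.6149, 0.2927, 0.3424]
tool_rot: [1.756, 2.603, 0.004]
ft_force: [0.2, -1.2, 0.6]
grip_width: 0.497
grip_force: 0.0
```

```bash
python3 - <<'E'
from h import *
go([.4695,-.247,.30],6.3)
import cv2
b=ctrl.get_image("scene")[:,:,::-1];cv2.imwrite("pics/s3.png",b)
cv2.imwrite("pics/c3.png",cv2.resize(b[100:320,120:440],(800,550),interpolation=cv2.INTER_CUBIC))
E
```

```text
t 6.95 pos [0.6149 0.2927 0.3424] travel [-0.4459 -0.3371  0.0412] turn [ 0.18 -0.04 15.7 ] F [ 0.2 -1.2  0.6] g 0.497 0.0
```

View pics/c3.png

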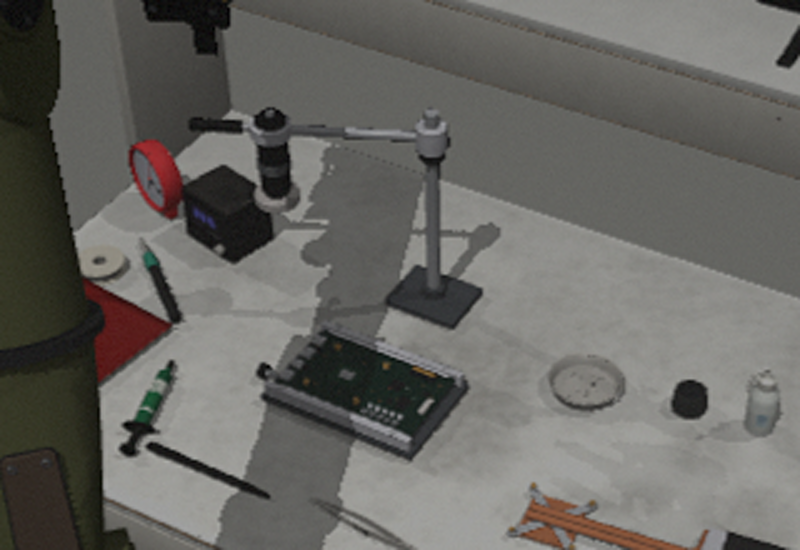

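Call:
step_arm(
  commands=[
    {"travel": [-0.035, -0.027, 0], "turn": [0, 0, 1]},
    {"travel": [-0.072, -0.055, 0], "turn": [0, 0, 3]},
    {"travel": [-0.11, -0.083, 0], "turn": [0, 0, 5]},
    {"travel": [-0.148, -0.112, 0], "turn": [0, 0, 7]},
    {"travel": [-0.186, -0.14, 0], "turn": [0, 0, 9]},
  ],
  gripper=0.7,
)

```text
time: 7.5
position: [0.5534, 0.0658, 0.3393]
tool_rot: [-1.957, -2.457, -0.001]
ft_force: [-0.1, 0.3, -0.5]
grip_width: 0.693
grip_force: 0.0
```

```bash
python3 - <<'E'
from h import *
go([.4695,-.247,.30],6.3)
E
```

```text
t 7.5 pos [0.5534 0.0658 0.3393] travel [-0.2862 -0.1518  0.0391] turn [ 0.02 -0.02  6.63] F [-0.1  0.3 -0.5] g 0.693 0.0
```

Call:
step_arm(
  commands=[
    {"travel": [-0.04, -0.021, 0], "turn": [0, 0, 1]},
    {"travel": [-0.08, -0.042, 0], "turn": [0, 0, 3]},
    {"travel": [-0.12, -0.063, 0], "turn": [0, 0, 5]},
    {"travel": [-0.16, -0.085, 0.01], "turn": [0, 0, 6.6]},
    {"travel": [-0.2, -0.106, 0.02], "turn": [0, 0, 6.6]},
  ],
)

```text
time: 8.0
position: [0.4952, -0.1528, 0.3194]
tool_rot: [2.094, 2.341, 0.003]
ft_force: [-0.1, -0.4, 0.3]
grip_width: 0.697
grip_force: 0.0
```

```bash
python3 - <<'E'
from h import *
go([.4695,-.247,.20],6.3)
import cv2
b=ctrl.get_image("top")[:,:,::-1];cv2.imwrite("pics/t4.png",b)
s=cv2.imread("pics/s3.png")
A=cv2.resize(b[185:275,205:295],(400,400),interpolation=cv2.INTER_CUBIC)
B=cv2.resize(s[220:290,215:315],(400,280),interpolation=cv2.INTER_CUBIC);B=np.vstack([B,np.zeros((120,400,3),np.uint8)])
cv2.imwrite("pics/c4.png",np.hstack([A,B]))
print("lens", ray("scene",(120+277/2.5,100+195/2.5),.131))
E
```

```text
t 8.0 pos [ 0.4952 -0.1528  0.3194] travel [-0.0909 -0.0362  0.1193] turn [ 0.1  -0.03  0.08] F [-0.1 -0.4  0.3] g 0.697 0.0
lens [0.63732825 0.24694574 0.131     ]
```

View pics/c4.png

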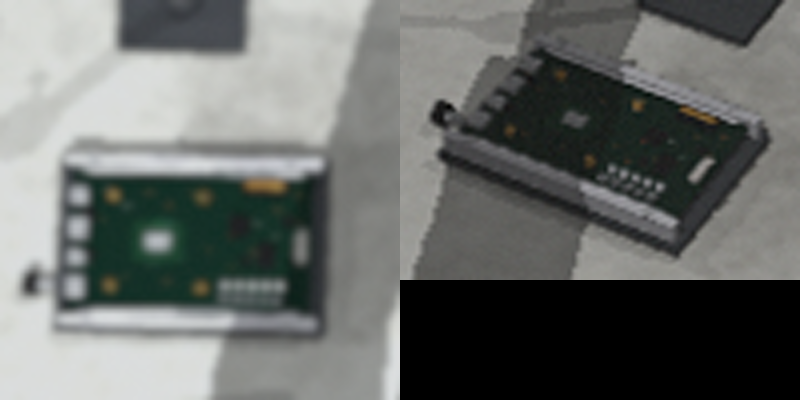

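```bash
python3 - <<'E'
from h import *
k=90/400
t=lambda u,v,z:ray("top",(205+(u+.5)*k-.5,185+(v+.5)*k-.5),z)[:2]
s=lambda u,v,z:ray("scene",(215+(u+.5)/4-.5,220+(v+.5)/4-.5),z)[:2]
for f,c,st in((t,(157,240),[(113,195),(204,198),(202,287),(110,286)]),(s,(175,119),[(161,74),(238,104),(188,161),(111,131)])):
    P=np.array([f(*p,.020) for p in st]);ex=(P[1]+P[2]-P[0]-P[3])/2;ey=(P[0]+P[1]-P[2]-P[3])/2
    print("chip",f(*c,.022).round(4),"mean",P.mean(0).round(4),"sides",np.linalg.norm(ex),np.linalg.norm(ey),"yaw dev deg",np.degrees(np.arctan2(ex[0],-ex[1])),np.degrees(np.arctan2(-ey[1],ey[0]))*-1)
# rails in top: front-edge & back-edge
print("rails",[t(*p,.026).round(4) for p in[(62,163),(325,165),(60,322),(320,325)]])
E
```

```text
chip [0.5298 0.0975] mean [0.5291 0.0975] sides 0.06228256340109079 0.061895723836748635 yaw dev deg -0.07197616453124736 0.605459534990097
chip [0.5269 0.0958] mean [0.5301 0.0983] sides 0.060349337408331004 0.06308700451961705 yaw dev deg -0.09402491990576328 0.06337189294737021
rails [array([0.5809, 0.1635]), array([ 0.5834, -0.0156]), array([0.4722, 0.16  ]), array([ 0.4737, -0.0153])]
```

Call:
step_arm(
  commands=[
    {"travel": [-0.03, -0.012, 0.03], "turn": [0, 0, 0]},
    {"travel": [-0.06, -0.024, 0.06], "turn": [0, 0, 0]},
    {"travel": [-0.085, -0.033, 0.09], "turn": [0, 0, 0]},
    {"travel": [-0.091, -0.036, 0.115], "turn": [0, 0, 0]},
    {"travel": [-0.091, -0.036, 0.119], "turn": [0, 0, 0]},
  ],
)

```text
time: 8.55
position: [0.4676, -0.2459, 0.1976]
tool_rot: [-2.095, -2.335, 0.004]
ft_force: [-0.4, 0.3, 0.1]
grip_width: 0.702
grip_force: 0.0
```

Call:
step_arm(
  commands=[
    {"travel": [0, 0, 0], "turn": [0, 0, 0]},
    {"travel": [0, 0, 0], "turn": [0, 0, 0]},
  ],
)

```text
time: 8.75
position: [0.4716, -0.2446, 0.2018]
tool_rot: [2.091, 2.343, 0.002]
ft_force: [0.7, -0.3, -0.5]
grip_width: 0.703
grip_force: 0.0
```

```bash
python3 - <<'E'
from h import *
go([.4695,-.247,.05],6.3)
import cv2
b=ctrl.get_image("scene")[:,:,::-1];cv2.imwrite("pics/s5.png",b)
cv2.imwrite("pics/c5.png",cv2.resize(b[200:370,290:480],(670,600),interpolation=cv2.INTER_CUBIC))
E
```

```text
t 8.75 pos [ 0.4716 -0.2446  0.2018] travel [-0.0021 -0.0027  0.1518] turn [0.11 0.02 0.21] F [ 0.7 -0.3 -0.5] g 0.703 0.0
```

View pics/c5.png

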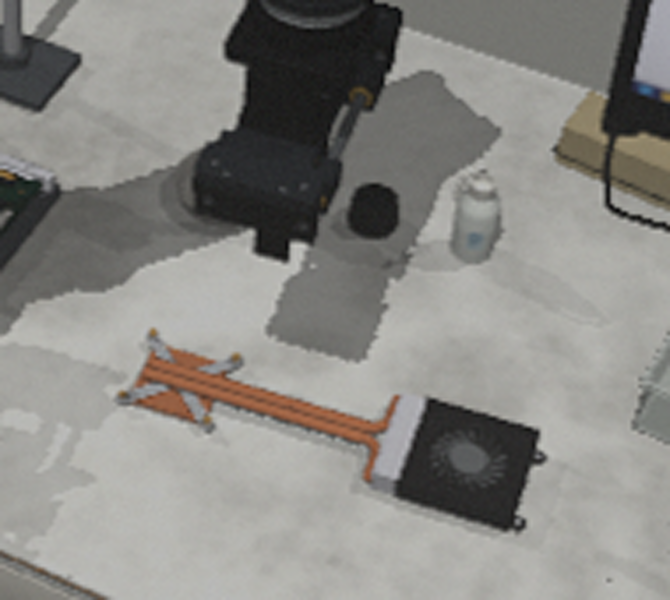

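Call:
step_arm(
  commands=[
    {"travel": [-0.001, -0.002, 0.04], "turn": [0, 0, 0.2]},
    {"travel": [-0.0015, -0.002, 0.08], "turn": [0, 0, 0.2]},
    {"travel": [-0.0015, -0.002, 0.12], "turn": [0, 0, 0.2]},
    {"travel": [-0.0015, -0.002, 0.14], "turn": [0, 0, 0.2]},
    {"travel": [-0.0015, -0.002, 0.15], "turn": [0, 0, 0.2]},
  ],
)

```text
time: 9.3
position: [0.4687, -0.246, 0.0495]
tool_rot: [-2.095, -2.339, 0.001]
ft_force: [-1.7, 0.2, -0.1]
grip_width: 0.7
grip_force: 0.0
```

Call:
step_arm(
  commands=[
    {"travel": [0, 0, 0], "turn": [0, 0, 0]},
    {"travel": [0, 0, 0], "turn": [0, 0, 0]},
    {"travel": [0, 0, 0], "turn": [0, 0, 0]},
  ],
)

```text
time: 9.6
position: [0.47, -0.2475, 0.0522]
tool_rot: [2.096, 2.337, 0.003]
ft_force: [-0.5, 0.1, 0.2]
grip_width: 0.699
grip_force: 0.0
```

```bash
python3 - <<'E'
from h import *
go([.4697,-.2475,.018],6.3)
import cv2
for n in("scene","top"): cv2.imwrite(f"pics/{n[0]}6.png",ctrl.get_image(n)[:,:,::-1])
go([.4697,-.2475,.018],6.3)
b=cv2.imread("pics/s6.png")
cv2.imwrite("pics/c6.png",cv2.resize(b[220:370,300:470],(680,600),interpolation=cv2.INTER_CUBIC))
E
```

```text
t 9.6 pos [ 0.47   -0.2475  0.0522] travel [ 0.     -0.0004  0.0342] turn [ 0.18  0.05 -0.07] F [-0.5  0.1  0.2] g 0.699 0.0
 t 9.7 pos [ 0.4696 -0.2473  0.0519] travel [-0.0002 -0.      0.0339] turn [ 0.15  0.03 -0.08] F [-0.4 -0.5 -0.2] g 0.701 0.0
```

View pics/c6.png

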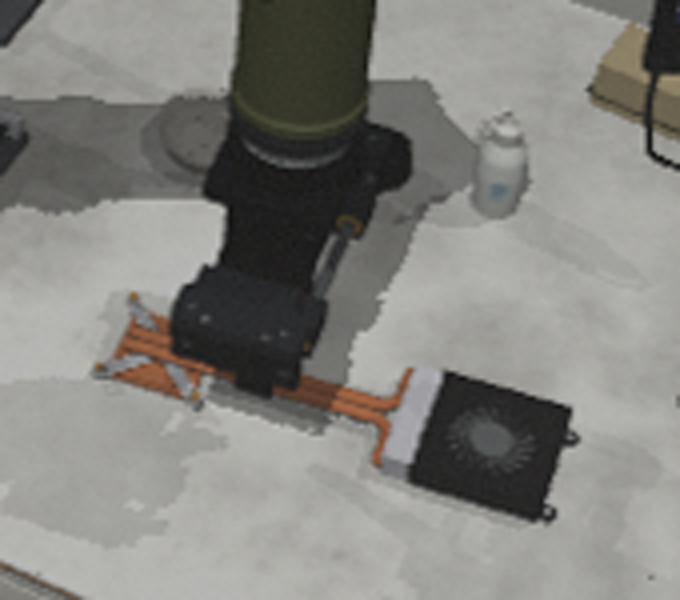

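```bash
python3 - <<'E'
from h import *
e=np.array([.109,-.994]);n=np.array([.994,.109])
for d in(.031,.038,.045):
  for w in(-.0095,.0095):
    q=np.array([.4697,-.2475])-d*n+w*e
    u,v=pix("scene",[*q,.038]);print(d,w,"crop",(round((u-300)*4),round((v-220)*4)))
E
```

```text
0.031 -0.0095 crop (238, 377)
0.031 0.0095 crop (268, 386)
0.038 -0.0095 crop (234, 385)
0.038 0.0095 crop (264, 395)
0.045 -0.0095 crop (230, 394)
0.045 0.0095 crop (260, 403)
```

Call:
step_arm(
  commands=[
    {"travel": [0, 0, 0.01], "turn": [0, 0, 0]},
    {"travel": [0, 0, 0.02], "turn": [0, 0, 0]},
    {"travel": [0, 0, 0.028], "turn": [0, 0, 0]},
    {"travel": [0, 0, 0.032], "turn": [0, 0, 0]},
    {"travel": [0, 0, 0.033], "turn": [0, 0, 0]},
  ],
)

```text
time: 10.2
position: [0.4679, -0.247, 0.0166]
tool_rot: [-2.097, -2.337, 0.002]
ft_force: [-0.5, 0.1, -0.1]
grip_width: 0.702
grip_force: 0.0
```

Call:
step_arm(
  commands=[
    {"travel": [0, 0, 0], "turn": [0, 0, 0]},
    {"travel": [0, 0, 0], "turn": [0, 0, 0]},
    {"travel": [0, 0, 0], "turn": [0, 0, 0]},
  ],
)

```text
time: 10.5
position: [0.4688, -0.2472, 0.0179]
tool_rot: [2.098, 2.338, 0.001]
ft_force: [0.5, 0.1, 0.5]
grip_width: 0.699
grip_force: 0.0
```

```bash
python3 - <<'E'
from h import *
go([.4697,-.2475,.018],6.3)
E
```

```text
t 10.5 pos [ 0.4688 -0.2472  0.0179] travel [-0.0004  0.0008 -0.0001] turn [ 0.04  0.01 -0.1 ] F [0.5 0.1 0.5] g 0.699 0.0
```

Call:
step_arm(
  commands=[
    {"travel": [0, 0, 0], "turn": [0, 0, 0]},
    {"travel": [0, 0, 0], "turn": [0, 0, 0]},
    {"travel": [0, 0, 0], "turn": [0, 0, 0]},
    {"travel": [0, 0, 0], "turn": [0, 0, 0]},
    {"travel": [0, 0, 0], "turn": [0, 0, 0]},
  ],
  gripper=0,
  force=30,
)

```text
time: 11.0
position: [0.4686, -0.2471, 0.0176]
tool_rot: [2.098, 2.338, 0.0]
ft_force: [0.2, -0.9, -0.3]
grip_width: 0.333
grip_force: 0.0
```

Call:
step_arm(
  commands=[
    {"travel": [0, 0, 0], "turn": [0, 0, 0]},
    {"travel": [0, 0, 0], "turn": [0, 0, 0]},
    {"travel": [0, 0, 0], "turn": [0, 0, 0]},
    {"travel": [0, 0, 0], "turn": [0, 0, 0]},
  ],
)

```text
time: 11.4
position: [0.4687, -0.247, 0.0176]
tool_rot: [2.098, 2.338, 0.0]
ft_force: [0.6, 0.5, -1.4]
grip_width: 0.214
grip_force: 30.0
```

Call:
step_arm(
  commands=[
    {"travel": [0, 0, -0.003], "turn": [0, 0, 0]},
    {"travel": [0, 0, -0.006], "turn": [0, 0, 0]},
    {"travel": [0, 0, -0.01], "turn": [0, 0, 0]},
    {"travel": [0, 0, -0.014], "turn": [0, 0, 0]},
    {"travel": [0, 0, -0.015], "turn": [0, 0, 0]},
  ],
)

```text
time: 11.9
position: [0.4689, -0.2472, 0.0331]
tool_rot: [2.098, 2.338, 0.001]
ft_force: [0.2, -0.4, -3.1]
grip_width: 0.214
grip_force: 30.0
```

Call:
step_arm(
  commands=[
    {"travel": [0, 0, 0], "turn": [0, 0, 0]},
    {"travel": [0, 0, 0], "turn": [0, 0, 0]},
    {"travel": [0, 0, 0], "turn": [0, 0, 0]},
  ],
)

```text
time: 12.2
position: [0.4684, -0.247, 0.0324]
tool_rot: [-2.098, -2.338, -0.0]
ft_force: [0.5, -0.6, -2.8]
grip_width: 0.215
grip_force: 30.0
```

```bash
python3 - <<'E'
from h import *
s=ctrl.get_state();go(s["position"],6.3);print(s["torque"])
import cv2
for n in("scene","top"): cv2.imwrite(f"pics/{n[0]}7.png",ctrl.get_image(n)[:,:,::-1])
# fan shift between before and after the lift
for n,a in(("top",(375,425,230,285)),("scene",(390,455,295,360))):
    for k in(6,7):
        im=cv2.imread(f"pics/{n[0]}{k}.png");g=(im.max(2)<75).astype(np.uint8);m=np.zeros_like(g);m[a[2]:a[3],a[0]:a[1]]=1
        cs,_=cv2.findContours(g*m,cv2.RETR_EXTERNAL,cv2.CHAIN_APPROX_NONE);c=max(cs,key=cv2.contourArea);print(n,k,cv2.minAreaRect(c),cv2.contourArea(c))
    d=ray(n,(410,255) if n=="top" else (422,330),.018);print("expect for 15mm up",np.subtract(pix(n,d+[0,0,.015]),pix(n,d)))
E
```

```text
t 12.2 pos [ 0.4684 -0.247   0.0324] travel [0. 0. 0.] turn [-0.01 -0.01 -0.1 ] F [ 0.5 -0.6 -2.8] g 0.215 29.978642463684082
[-0.09262979  0.04355256 -0.02660148]
top 6 ((395.65142822265625, 247.3927001953125), (46.51003646850586, 27.436840057373047), 70.64100646972656) 390.0
top 7 ((394.1219177246094, 248.59756469726562), (41.19096374511719, 34.12334442138672), 83.6598129272461) 446.5
expect for 15mm up [ 1.18642447 -0.45169652]
scene 6 ((423.3440246582031, 331.3532409667969), (38.21726989746094, 29.596834182739258), 16.699243545532227) 949.0
scene 7 ((423.9448547363281, 328.0765380859375), (37.642303466796875, 30.60301399230957), 17.354022979736328) 996.0
expect for 15mm up [ 0.81723061 -4.08662364]
```

Call:
step_arm(
  commands=[
    {"travel": [0, 0, -0.01], "turn": [0, 0, 0]},
    {"travel": [0, 0, -0.025], "turn": [0, 0, 0]},
    {"travel": [0, 0, -0.045], "turn": [0, 0, 0]},
    {"travel": [0, 0, -0.06], "turn": [0, 0, 0]},
    {"travel": [0, 0, -0.068], "turn": [0, 0, 0]},
  ],
)

```text
time: 12.8
position: [0.4696, -0.2477, 0.1029]
tool_rot: [2.096, 2.336, 0.003]
ft_force: [0.5, -0.5, -2.9]
grip_width: 0.208
grip_force: 30.0
```

Call:
step_arm(
  commands=[
    {"travel": [0, 0, 0], "turn": [0, 0, 0]},
    {"travel": [0, 0, 0], "turn": [0, 0, 0]},
    {"travel": [0, 0, 0], "turn": [0, 0, 0]},
  ],
)

```text
time: 13.1
position: [0.4679, -0.2467, 0.0998]
tool_rot: [-2.097, -2.337, 0.001]
ft_force: [0.4, 0.8, -1.8]
grip_width: 0.211
grip_force: 30.0
```

```bash
cat >> h.py <<'E'
import cv2
def track(ref,new,n,X,dX,h=9):
    "pixel of point X (in ref picture) found in new near X+dX; returns measured-expected px"
    g=lambda p:cv2.resize(cv2.imread(p,0),None,fx=4,fy=4,interpolation=cv2.INTER_CUBIC)
    A,B=g(ref),g(new);u,v=np.array(pix(n,X));U,V=np.array(pix(n,np.add(X,dX)))
    i=lambda a:int(round((a+.5)*4-.5));H=4*h;t=A[i(v)-H:i(v)+H,i(u)-H:i(u)+H];W=H+24
    r=cv2.matchTemplate(B[i(V)-W:i(V)+W,i(U)-W:i(U)+W],t,cv2.TM_CCOEFF_NORMED);_,m,_,(x,y)=cv2.minMaxLoc(r)
    return (x-24)/4,(y-24)/4,round(m,3)
E
python3 - <<'E'
from h import *
s=ctrl.get_state();go([.4697,-.2475,.1],6.3)
for n in("scene","top"): cv2.imwrite(f"pics/{n[0]}8.png",ctrl.get_image(n)[:,:,::-1])
dz=s["position"][2]-.0177
e=np.array([.109,-.994]);o=np.array([.4697,-.2475])
for nm,d in(("fan",.142),("fins",.09),("plate-",-.085)):
    X=np.r_[o+d*e,.016]
    for n in("scene","top"):
        print(nm,n,track(f"pics/{n[0]}6.png",f"pics/{n[0]}8.png",n,X,[-.0007,0.0003,dz]), "7:",track(f"pics/{n[0]}6.png",f"pics/{n[0]}7.png",n,X,[-.0007,0.0003,.0147]),"px per 10mm z",np.subtract(pix(n,X+[0,0,.01]),pix(n,X)).round(1))
E
```

```text
t 13.1 pos [ 0.4679 -0.2467  0.0998] travel [-0.001   0.0017 -0.0002] turn [-0.08 -0.04 -0.09] F [ 0.4  0.8 -1.8] g 0.211 29.978815019130707
fan scene (-0.25, 0.75, 0.959) 7: (0.25, 0.25, 0.965) px per 10mm z [ 0.5 -2.7]
fan top (0.0, 0.5, 0.967) 7: (0.0, 0.0, 0.964) px per 10mm z [ 0.7 -0.3]
fins scene (-0.5, 0.75, 0.976) 7: (-0.25, 0.5, 0.976) px per 10mm z [ 0.4 -2.7]
fins top (-0.5, 0.5, 0.912) 7: (-0.5, -1.5, 0.866) px per 10mm z [ 0.6 -0.3]
plate- scene (0.0, 0.75, 0.863) 7: (-0.25, 0.25, 0.893) px per 10mm z [ 0.1 -2.7]
plate- top (0.0, 0.5, 0.901) 7: (-0.75, 0.0, 0.959) px per 10mm z [ 0.2 -0.2]
```

Call:
step_arm(
  commands=[
    {"travel": [0.005, 0.002, 0], "turn": [0, 0, 0.2]},
    {"travel": [0.018, 0.006, 0], "turn": [0, 0, 0.6]},
    {"travel": [0.036, 0.012, 0], "turn": [0, 0, 1.2]},
    {"travel": [0.056, 0.019, 0], "turn": [0, 0, 1.8]},
    {"travel": [0.076, 0.026, 0], "turn": [0, 0, 2.4]},
  ],
)

```text
time: 13.7
position: [0.4862, -0.1676, 0.1003]
tool_rot: [-2.147, -2.293, 0.0]
ft_force: [0.4, 0.9, -2.7]
grip_width: 0.215
grip_force: 30.0
```

Call:
step_arm(
  commands=[
    {"travel": [0.02, 0.006, 0], "turn": [0, 0, 0.6]},
    {"travel": [0.04, 0.012, 0], "turn": [0, 0, 1.2]},
    {"travel": [0.06, 0.018, 0], "turn": [0, 0, 1.8]},
    {"travel": [0.08, 0.024, 0], "turn": [0, 0, 2.4]},
    {"travel": [0.1, 0.03, 0], "turn": [0, 0, 3.0]},
  ],
)

```text
time: 14.2
position: [0.5094, -0.0657, 0.1003]
tool_rot: [-2.206, -2.236, 0.0]
ft_force: [0.3, 0.3, -2.1]
grip_width: 0.216
grip_force: 30.0
```

```bash
python3 - <<'E'
from h import *
go([.529,.033,.0995],0.2)
E
```

```text
t 14.2 pos [ 0.5094 -0.0657  0.1003] travel [0.0984 0.0209 0.0008] turn [-0.02 -0.01  0.58] F [ 0.3  0.3 -2.1] g 0.216 29.977502524852753
```

Call:
step_arm(
  commands=[
    {"travel": [0.02, 0.004, 0], "turn": [0, 0, 0.2]},
    {"travel": [0.04, 0.008, 0], "turn": [0, 0, 0.4]},
    {"travel": [0.06, 0.012, 0], "turn": [0, 0, 0.5]},
    {"travel": [0.078, 0.016, 0], "turn": [0, 0, 0.6]},
    {"travel": [0.09, 0.019, 0], "turn": [0, 0, 0.6]},
  ],
)

```text
time: 14.7
position: [0.5272, 0.0254, 0.1002]
tool_rot: [-2.215, -2.227, 0.0]
ft_force: [0.0, 0.1, -3.0]
grip_width: 0.21
grip_force: 30.0
```

Call:
step_arm(
  commands=[
    {"travel": [0.006, 0.0015, 0], "turn": [0, 0, 0]},
    {"travel": [0.008, 0.002, 0], "turn": [0, 0, 0]},
    {"travel": [0.008, 0.002, 0], "turn": [0, 0, 0]},
    {"travel": [0.008, 0.002, 0], "turn": [0, 0, 0]},
    {"travel": [0.008, 0.002, 0], "turn": [0, 0, 0]},
  ],
)

```text
time: 15.2
position: [0.5291, 0.0304, 0.1006]
tool_rot: [2.219, 2.224, -0.0]
ft_force: [0.0, 0.4, -2.9]
grip_width: 0.212
grip_force: 30.0
```

```bash
python3 - <<'E'
from h import *
go([.529,.033,.0795],0.2)
for n in("scene","top"): cv2.imwrite(f"pics/{n[0]}9.png",ctrl.get_image(n)[:,:,::-1])
s=ctrl.get_state();up=s["position"][2]-.0177;print(s["position"])
# copper pixels between pads and plate, board plane height
for n in("scene","top"):
    hsv=cv2.cvtColor(cv2.imread(f"pics/{n[0]}9.png"),cv2.COLOR_BGR2HSV)
    c=(hsv[...,1]>110)&(hsv[...,0]<15)
    z=up+.012
    u0,v0=map(int,pix(n,[.529,.065,z]));m=np.zeros_like(c);m[v0-35:v0+35,u0-45:u0+45]=True
    v,u=np.nonzero(c&m);P=np.array([ray(n,q,z)[:2] for q in zip(u,v)])
    P=P[(P[:,1]>.05)&(P[:,1]<.145)&(abs(P[:,0]-.529)<.045)]
    print(n,len(P),"y",np.percentile(P[:,1],[1,99]).round(4),"x",np.percentile(P[:,0],[2,98]).round(4),"mean",P.mean(0).round(4))
    g=(cv2.imread(f"pics/{n[0]}9.png").max(2)<75).astype(np.uint8);z=up+.016
    u0,v0=map(int,pix(n,[.529,-.109,z]));m=np.zeros_like(g);m[v0-30:v0+30,u0-32:u0+32]=1
    cs,_=cv2.findContours(g*m,cv2.RETR_EXTERNAL,cv2.CHAIN_APPROX_NONE);cc=max(cs,key=cv2.contourArea)[:,0]
    print("fan",cv2.minAreaRect(np.array([ray(n,q,z)[:2]*1000 for q in cc],np.float32)))
E
```

```text
t 15.2 pos [0.5291 0.0304 0.1006] travel [ 0.0027 -0.0001  0.0211] turn [ 0.    0.01 -0.08] F [ 0.   0.4 -2.9] g 0.212 29.978677332401276
[0.52913176 0.03072374 0.10061599]
scene 30 y [0.0718 0.1176] x [0.4902 0.5122] mean [0.4954 0.0928]
fan ((523.754150390625, -128.37985229492188), (94.64895629882812, 117.08495330810547), 0.6403344869613647)Traceback (most recent call last):
  File "<stdin>", line 13, in <module>
    return _quantile_unchecked(
        a, q, axis, out, overwrite_input, method, keepdims, weights)
    return _ureduce(a,
                    func=_quantile_ureduce_func,
    ...<5 lines>...
                    overwrite_input=overwrite_input,
                    method=method)
    r = func(a, **kwargs)
    result = _quantile(arr,
                       quantiles=q,
    ...<2 lines>...
                       out=out,
                       weights=wgt)
    slices_having_nans = np.isnan(arr[-1, ...])
                                  ~~~^^^^^^^^^
IndexError: index -1 is out of bounds for axis 0 with size 0
```

Call:
step_arm(
  commands=[
    {"travel": [0.001, 0, 0.004], "turn": [0, 0, 0]},
    {"travel": [0.002, 0, 0.01], "turn": [0, 0, 0]},
    {"travel": [0.0025, 0, 0.016], "turn": [0, 0, 0]},
    {"travel": [0.0025, 0, 0.02], "turn": [0, 0, 0]},
    {"travel": [0.0025, 0, 0.021], "turn": [0, 0, 0]},
  ],
)

```text
time: 15.8
position: [0.5286, 0.0338, 0.0787]
tool_rot: [-2.217, -2.225, 0.002]
ft_force: [0.8, -0.4, -2.7]
grip_width: 0.216
grip_force: 30.0
```

Call:
step_arm(
  commands=[
    {"travel": [0, 0, 0], "turn": [0, 0, 0]},
    {"travel": [0, 0, 0], "turn": [0, 0, 0]},
    {"travel": [0, 0, 0], "turn": [0, 0, 0]},
    {"travel": [0, 0, 0], "turn": [0, 0, 0]},
  ],
)

```text
time: 16.2
position: [0.5294, 0.0339, 0.0798]
tool_rot: [2.217, 2.225, 0.001]
ft_force: [-0.7, -0.2, -2.6]
grip_width: 0.209
grip_force: 30.0
```

```bash
python3 - <<'E'
from h import *
go([.529,.033,.0797],0.2)
s=ctrl.get_state();print(s["position"],s["qd"].round(3).max(),s["torque"].round(2))
for n in("scene","top"): cv2.imwrite(f"pics/{n[0]}10.png",ctrl.get_image(n)[:,:,::-1])
p=s["position"]
e0=np.array([.108,-.994]);e1=np.array([.0035,-1.]);o=np.array([.4687,-.2470])
for d in(.142,.11):
    X=np.r_[o+d*e0,.017];Y=np.r_[p[:2]+d*e1,.017+p[2]-.0177]
    for n in("scene","top"):
        r=track(f"pics/{n[0]}6.png",f"pics/{n[0]}10.png",n,X,Y-X,8 if n=="scene" else 6)
        a=np.add(pix(n,Y),r[:2]);print(d,n,r,"-> point at that height",ray(n,a,Y[2])[:2].round(4),"expected",Y.round(4))
    A=[]
    b=[]
E
```

```text
t 16.2 pos [0.5294 0.0339 0.0798] travel [-0.0009 -0.0004  0.0001] turn [ 0.03 -0.01  0.  ] F [-0.7 -0.2 -2.6] g 0.209 29.97868984937668
[0.5293632  0.03385853 0.07979516] 0.001 [-0.12  0.09 -0.04]
0.142 scene (0.0, 0.5, 0.9) -> point at that height [ 0.5283 -0.109 ] expected [ 0.5299 -0.1081  0.0791]
0.142 top (0.25, 0.75, 0.954) -> point at that height [ 0.5277 -0.1089] expected [ 0.5299 -0.1081  0.0791]
0.11 scene (-3.75, 6.0, 0.84) -> point at that height [ 0.5063 -0.078 ] expected [ 0.5297 -0.0761  0.0791]
0.11 top (-4.25, -1.75, 0.416) -> point at that height [ 0.5346 -0.0637] expected [ 0.5297 -0.0761  0.0791]
```

```bash
python3 -c "
from bench import ctrl
print(ctrl.close_job())"
```

```text
the job is handed in; nothing more can be done
None
```

The job is handed in at 16.3 s. The camera lens is about 18 cm from the processor. The cooler is held level and still, with about 4 cm of air under its plate. The fan measured within about 2 mm of its place past the right-hand edge. The arm hid the plate, so its position over the processor comes from the arm's pose and the fan.

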